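Pack the instrument case

ROBOT

A 6-joint arm with a two-finger parallel gripper is mounted at the origin on a cart in front of the work surface, level with it; the furniture and walls round the work are solid. World frame = base frame: x ahead of the robot, y to its left, z up, the work surface at z = 0. Lengths are in m, angles in rad, forces in N, time in s.
With the tool pointing down it reaches from about 0.375 to 0.9 m from the base axis. Payload 3.1 kg.
Tool frame: the origin (TCP) lies midway between the tips of the shut fingers; the grasp point (between the pads) lies 19 mm behind it; z points along the fingers, y is the line along which they close (so a half turn about z gives the same grasp; the last joint's range is limited). The gripper opens to 87 mm and grips with 3 to 60 N. Pads are 19 mm wide; open, the fingers measure 117 mm over their backs; the gripper's body (75 mm by 190 mm) begins 51 mm behind the grasp point.
Start: joints at [-1.28, 0.527, 1.433, -0, 1.181, -0.178], TCP at [0.283, -0.557, 0.223] pointing down, gripper open.
Joint ranges: [-3.08, 3.08], [-0.75, 2.2], [0.22, 2.44], [-1.43, 4.57], [0, 2.65], [-2.85, 2.85]. Speed limits (rad/s): [2.79, 2.79, 3.14, 3.14, 3.14, 3.14].

INTERFACE

Orientations are given as a unit quaternion [x, y, z, w].
In Python, from rig import status, imaging, order gives the robot as it stands.
- The arm moves only by the tool arm_command, never from a script. Its argument "deltas" is one flat list of numbers, 5 for each row, row after row: the opening, from -1 (shut) to 1 (fully open), so that 0 is half open, then the shift along the tool's x, y, z in m, then the turn about the tool's z in rad. In form: [gripper, tx, ty, tz, roll, gripper, tx, ty, tz, roll, ...]. A call has 1 to 12 rows; each row shifts and turns the commanded pose from where the row before left it, along the tool's axes as they then stand; what a row does not reach is not made up. A row lasts 1/8 s, in which the tool goes at most 62.5 mm and 10.7 degrees, less where a joint would pass 70% of its speed; a pose out of reach is approached as far as the arm can. A call with a gripper value outside its range is refused whole. The fingers move at their own pace and stop on an object; "newtons" is the grip in N (left out, the last holds). Time passes only in rows, so rows that do not move let the fingers close. It gives the time, the measured TCP pose, the force, the opening and the grip force at its end, in the units of the state.
- status.get_obs(): the state, without advancing time (a new reading comes with each control period).
- imaging.camera(name): name is "scene" or "top"; returns (picture, depth): 384x512x3 uint8, red, green, blue; 384x512 float32, m along the optical axis (not along the pixel's ray), 0 where there is no reading.
- imaging.camera_params(name): a dict with "intrinsics" (3x3 intrinsics, pixels), "k1" (the pictures are not rectified: a ray, as slopes to the right and down, at radius r is drawn at 1 + k1 r^2 times it, then the intrinsics apply), "camera_from_world" (4x4, takes a point from world to camera coordinates). Camera axes: x right, y up, looking along -z (the intrinsics and any distortion apply to the point x, -y, -z); pixel columns grow to the right and rows downward; lengths in m; the calibration is good to about 2 mm. A picture is of the moment at which its call begins. camera_params takes no time and is no camera call.
- order.hand_in(): hands the job in; it is judged then, once.
The state is a dict: "time": time; "q": joint angles; "joint_velocities": joint speeds; "joint_torque": joint torques, N m; "position": TCP position; "tool_rot": TCP orientation; "ft_force": force on the tool from outside, world axes, zero at the start; "moment": the same for the moment, N m; "grip_width": finger opening in m; "grip_force": force on a finger pad.
Only numpy, scipy, OpenCV 4.12 (cv2) and the standard library are available. Lean on these libraries where they do the work, as an engineer would, in place of code of your own. Each camera call takes 0.05 s, during which the arm holds its last target. There are 200 camera calls.

TASK

Pack the open instrument case: set the square timer, face up, into the square cutout of the foam and press it fully home. The hand-held thermometer lies in its long cutout but still stands proud on the foam lips: press it down too, until it lies level and fully home along its whole length. Leave the other things where they are.

Things in the scene. Friction and masses are not known exactly. Their poses are not given: they have to be found in the camera images.
- case: Open bottom half of an instrument case, 210 x 230 mm, black shell, fixed to the bench; its grey foam insert's top is 30 mm above the bench. Origin: under its centre, at bench height. y runs along the long thermometer cutout; x points to the hinge side; a carrying handle sticks out 29 mm on the -x side. The round cutout holds a lidded dish, 6 mm of it above the foam.
- timer_seat (a point): Centre of the floor (16 mm above the bench) of the square cutout, 62 x 62 mm, 14 mm deep; sides along the case's x and y, as this point's axes. A springy foam lip bulges 4 mm from each wall: a timer laid in stops on them, underside about 11 mm above the floor; 5 to 15 N from above on its middle press it down (a side left up needs a press there); then they hold it.
- meter_seat (a point): Floor (12 mm above the bench) of the long cutout, 69 x 149 mm, 18 mm deep, under the seated thermometer's body centre; axes as the case's. Two such lips on each long wall, 40 mm either way along y from this point; the thermometer starts lying on them, underside about 12 mm above the floor. 5 to 15 N from above let it down; an end pressed alone may leave the other up.
- timer_mid (a point): The timer: grey, flat, with a display and three buttons on top, 57 x 57 mm, 18 mm high over its buttons (body 16 mm), 60 g, loose on the bench and face up. The point is at its centre, 8 mm above its underside; x and y lie along its sides, z up through its face.
- meter_mid (a point): The hand-held thermometer: white, 66 mm wide, body 135 mm long and 26 mm high (28 mm over its buttons), 170 g, with a short nose 16 mm thick at its +x end; lies on its back in its cutout. The point is at the centre of its body, 13 mm above its underside; x along its length towards the nose (the case's +y), z up.
- tape: Roll of masking tape, 96 mm across, 25 mm high, flat on the bench. Origin: centre of its underside. Bystander.
- marker: Black and white marker pen, 135 mm long (along y), 17 mm thick, lying on the bench. Origin: underside, middle. Bystander.

How it is judged:
At the end, for the whole second after the job is handed in: The timer lies face up in the square cutout, within 5 mm of its centre, its underside within 2.5 mm of the floor and level within 0.05 rad; the thermometer lies in its cutout, within 6 mm of its place, its underside within 2.5 mm of the floor and level within 0.03 rad; both at rest (horizontal distance between timer_mid and timer_seat below 0.005 m and z of timer_mid in the frame of timer_seat below 0.0105 m and angle between timer_mid's own z axis and vertical below 0.05 rad and horizontal distance between meter_mid and meter_seat below 0.006 m and z of meter_mid in the frame of meter_seat below 0.0155 m and angle between meter_mid's own z axis and vertical below 0.03 rad and linear speed of each of timer, meter below 0.02 m/s); the robot touches nothing.
It fails at once if the tape roll or the marker pen is moved by more than 30 mm (distance of any of tape, marker from where it was at the start of the episode above 0.03 m).
It also fails if it takes over 48 s, if anything falls off the work surface, if the arm or the gripper's body presses on something with over 40 N, if the wrist force passes 120 N, or if a joint passes its speed limit or range.

## Working session

There is one attempt and no reset: what is moved stays moved. The work goes in short steps, Python scripts to look and compute and a tool call to move; the robot and the scene stay as the last step left them, time stands still between calls to the robot, and variables do not carry over. Pictures are saved under pics/ and viewed, at most 10 in all, crops included, and the job is handed in when it is done.

Besides the shell and the picture viewer there is one more tool, called after "Call:" as name(argument=value, ...) on one line, values as JSON. arm_command: Moves the arm, as the interface text tells. Its arguments: {"type":"object","properties":{"deltas":{"type":"array"},"newtons":{"type":"number"}},"required":["deltas"]}

```bash
mkdir -p pics; cat > h.py <<'E'
import numpy as np, cv2
from rig import status, imaging, order
def shot(n):
    p,d=imaging.camera(n); np.savez(f'/tmp/{n}.npz',p=p,d=d); return p,d
def load(n):
    z=np.load(f'/tmp/{n}.npz'); return z['p'],z['d']
def ray(n,u,v):
    c=imaging.camera_params(n); K=np.array(c['intrinsics'],float); k=c['k1']
    x=(np.asarray(u,float)-K[0,2])/K[0,0]; y=(np.asarray(v,float)-K[1,2])/K[1,1]
    rd=np.hypot(x,y); r=rd.copy()
    for _ in range(20): r=rd/(1+k*r*r)
    s=1/(1+k*r*r); T=np.linalg.inv(np.array(c['camera_from_world'],float))
    return np.stack([x*s,-y*s,-np.ones_like(x)],-1)@T[:3,:3].T, T[:3,3]
def atz(n,u,v,z):
    d,o=ray(n,u,v); return o+d*((z-o[2])/d[...,2])[...,None]
def atd(n,u,v,dep):
    d,o=ray(n,u,v); return o+d*np.asarray(dep)[...,None]
def save(p,f,box=None,s=1):
    if box: x0,y0,x1,y1=box; p=p[y0:y1,x0:x1]
    cv2.imwrite('pics/'+f,cv2.resize(p[...,::-1],None,fx=s,fy=s,interpolation=cv2.INTER_CUBIC))
E
python3 - <<'E'
from h import *
for n in('top','scene'):
    p,d=shot(n); save(p,n+'0.png',s=1.5)
    print(n,np.round(imaging.camera_params(n)['camera_from_world'],3).tolist(),np.round(imaging.camera_params(n)['intrinsics'],1).tolist())
o=status.get_obs(); print({k:np.round(v,3).tolist() for k,v in o.items()})
E
```

```text
top [[0.028, -0.999, -0.022, 0.073], [0.998, 0.027, 0.055, -0.577], [-0.055, -0.024, 0.998, -0.93], [0.0, 0.0, 0.0, 1.0]] [[358.7, 0.0, 250.0], [0.0, 358.7, 197.1], [0.0, 0.0, 1.0]]
scene [[-0.954, 0.299, -0.005, 0.52], [-0.262, -0.827, 0.498, 0.177], [0.145, 0.477, 0.867, -1.286], [0.0, 0.0, 0.0, 1.0]] [[351.8, 0.0, 257.5], [0.0, 351.8, 179.1], [0.0, 0.0, 1.0]]
{'time': 0.1, 'q': [-1.279, 0.528, 1.434, -0.0, 1.181, -0.178], 'joint_velocities': [-0.0, -0.003, -0.004, 0.001, -0.0, -0.001], 'joint_torque': [-0.0, -44.098, -17.715, 0.063, 0.053, -0.0], 'position': [0.283, -0.557, 0.222], 'tool_rot': [0.973, 0.233, -0.0, -0.001], 'ft_force': [-0.592, -0.524, 0.047], 'moment': [-0.004, -0.015, -0.023], 'grip_force': 0.0, 'grip_width': 0.087}
```

View pics/top0.png

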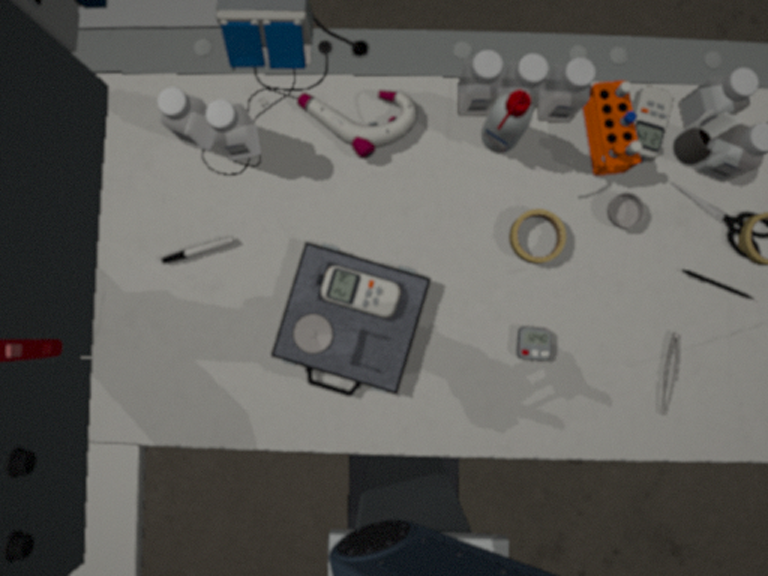

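View pics/scene0.png

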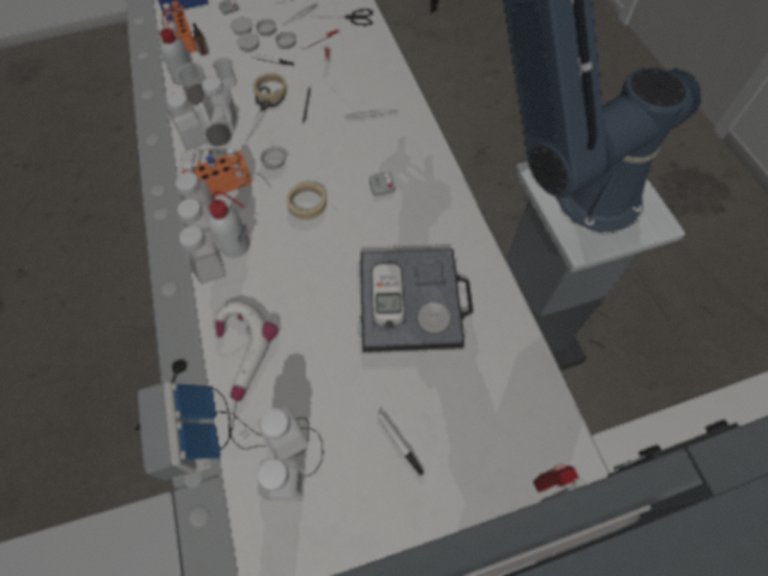

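The top view shows the case around (350,318), the thermometer at (360,290), the square cutout near (375,350) and the timer at (535,343), all in 1.5x pixels. The tape (538,237) and marker (200,248) are clear of the path. Next I'll view enlarged crops.

```bash
python3 - <<'E'
from h import *
p,d=load('top'); 
a=cv2.resize(p[155:270,175:295],None,fx=5,fy=5,interpolation=cv2.INTER_CUBIC)
b=cv2.resize(p[210:246,338:376],None,fx=5,fy=5,interpolation=cv2.INTER_CUBIC)
c=np.zeros((575,800,3),np.uint8); c[:575,:600]=a; c[:180,605:795]=b
a=c; cv2.imwrite('pics/crop1.png',a[...,::-1])
E
```

```text
(no output)
```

View pics/crop1.png

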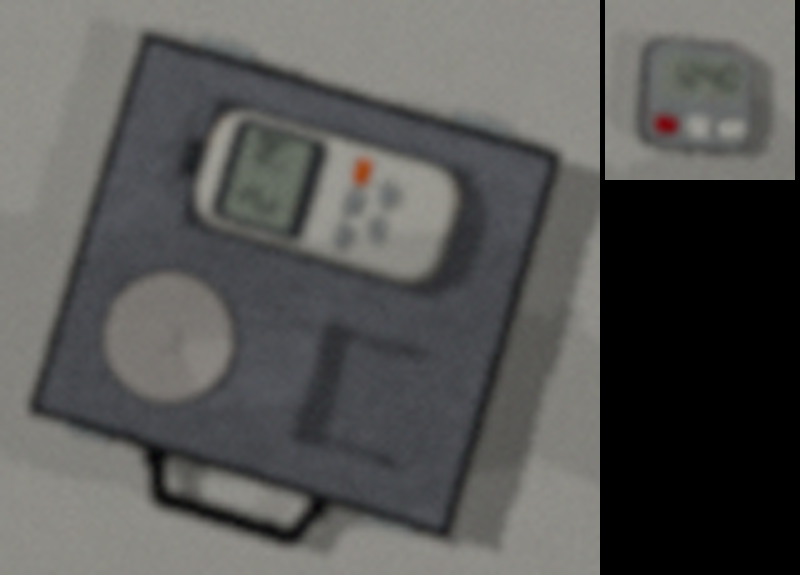

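The crop shows the case corners at (145,38), (557,155), (448,532) and (35,408). The cutout's left corners are at (335,325) and (297,437), and the timer spans about (645,40) to (750,155).

```bash
python3 - <<'E'
from h import *
A=lambda L:np.array(L,float)
P=A([[145,38],[557,155],[448,532],[35,408]])/5+[175,155]
W=atz('top',P[:,0]-.4,P[:,1]-.4,.03); print('case',W.round(4).tolist(),'sides',np.linalg.norm(W-np.roll(W,-1,0),axis=1).round(4),'c',W.mean(0).round(4))
# case y axis: +x = hinge (away from handle). y is left (90 ccw from x)
y=(W[0]-W[1])+(W[3]-W[2]); x=(W[0]-W[3])+(W[1]-W[2])
print('yaw x',np.arctan2(x[1],x[0]),'yaw y-90',np.arctan2(y[1],y[0])-np.pi/2)
P=A([[335,325],[297,437],[430,352],[395,462]])/5+[175,155]
S=atz('top',P[:,0]-.4,P[:,1]-.4,.03); print('cut',S.round(4).tolist())
yaw=(np.arctan2(x[1],x[0])+np.arctan2(y[1],y[0])-np.pi/2)/2
R=np.array([[np.cos(yaw),-np.sin(yaw)],[np.sin(yaw),np.cos(yaw)]]); c=W.mean(0)[:2]
print('cut in case',((S[:,:2]-c)@R).round(4).tolist())
P=A([[205,112],[460,170],[435,285],[195,228],[170,336]])/5+[175,155]
S=atz('top',P[:,0]-.4,P[:,1]-.4,.04); print('meter/dish in case',((S[:,:2]-c)@R).round(4).tolist())
for n in('top','scene'):
    p,d=load(n); v,u=np.mgrid[:384,:512]; X=atd(n,u,v,d); ok=d>0
    pl=(X[...,0]>.38)&(X[...,0]<.6)&(X[...,1]>-.1)&(X[...,1]<.3)&ok
    m=ok&(abs(X[...,0]-.43)<.08)&(X[...,1]<-.08)&(X[...,1]>-.26)&(X[...,2]<.06)
    print(n,'bench z',np.median(X[m][:,2]).round(4))
    t=m&(X[...,2]>.009+np.median(X[m][:,2])); T=X[t]
    k,l,st,ce=cv2.connectedComponentsWithStats(t.astype(np.uint8)); i=1+np.argmax(st[1:,4]); T=X[l==i]
    print('timer n',len(T),'med',np.median(T,0).round(4),'minrect',cv2.minAreaRect(T[:,:2].astype(np.float32)*1000))
    f=pl&(X[...,2]>.01); T=X[f]; 
    k,l,st,ce=cv2.connectedComponentsWithStats(f.astype(np.uint8)); i=1+np.argmax(st[1:,4]); T=X[l==i]
    print('case',len(T),np.median(T,0),cv2.minAreaRect(T[:,:2].astype(np.float32)*1000))
P=A([[645,38],[750,45],[750,152],[640,147]]); P=(P-[605,0])/5+[338,210]
T=atz('top',P[:,0]-.4,P[:,1]-.4,.014); print('timer',T.round(4).tolist(),T.mean(0))
E
```

```text
case [[0.6621, 0.213, 0.03], [0.606, -0.0042, 0.03], [0.4096, 0.0473, 0.03], [0.4669, 0.2638, 0.03]] sides [0.2244 0.2031 0.2239 0.2017] c [0.5362 0.13   0.03  ]
yaw x -0.25559971291189676 yaw y-90 -0.25556463887846803
cut [[0.5145, 0.1087, 0.03], [0.4561, 0.1267, 0.03], [0.502, 0.0591, 0.03], [0.4447, 0.0757, 0.03]]
cut in case [[-0.0155, -0.026], [-0.0766, -0.0234], [-0.0151, -0.0772], [-0.0747, -0.0757]]
meter/dish in case [[0.0714, 0.0692], [0.0792, -0.0659], [0.0187, -0.07], [0.0123, 0.057], [-0.0446, 0.0535]]
top bench z 0.0001
timer n 307 med [ 0.4907 -0.1918  0.016 ] minrect ((490.00201416015625, -192.61085510253906), (37.10443115234375, 57.4852409362793), 1.572036623954773)
case 5900 [0.5147844  0.1267882  0.03022558] ((518.0799560546875, 135.84930419921875), (229.06529235839844, 229.0035858154297), 75.11430358886719)
scene bench z -0.0019
timer n 131 med [ 0.4907 -0.1887  0.014 ] minrect ((490.2735595703125, -190.61978149414062), (54.93701171875, 39.32377624511719), 87.63176727294922)
case 3586 [0.51499595 0.14214875 0.02788036] ((515.8048706054688, 136.56503295898438), (233.9262237548828, 228.8130340576172), 75.81422424316406)
timer [[0.5282, -0.1642, 0.014], [0.526, -0.2197, 0.014], [0.4698, -0.2205, 0.014], [0.471, -0.1625, 0.014]] [ 0.49874955 -0.19172537  0.014     ]
```

```bash
cat > m.py <<'E'
from h import *
for n in('top','scene'):
    p,d=load(n); v,u=np.mgrid[:384,:512]; X=atd(n,u,v,d); ok=d>0
    def comp(m,nm):
        k,l,st,ce=cv2.connectedComponentsWithStats(m.astype(np.uint8)); i=1+np.argmax(st[1:,4]); T=X[l==i]
        r=cv2.minAreaRect(T[:,:2].astype(np.float32)*1000)
        print(n,nm,len(T),'mean',T.mean(0).round(4),'rect',np.round(r[0],1),np.round(r[1],1),round(r[2],1),'medz',np.median(T[:,2]).round(4)); return T,r
    b=-.002 if n=='scene' else 0
    comp(ok&(abs(X[...,0]-.5)<.08)&(abs(X[...,1]+.19)<.06)&(X[...,2]>.008+b)&(X[...,2]<.05),'timer')
    T,r=comp(ok&(X[...,0]>.38)&(X[...,0]<.72)&(X[...,1]>-.1)&(X[...,1]<.3)&(X[...,2]>.022+b)&(X[...,2]<.034+b),'foam')
    yaw=-.2556;R=np.array([[np.cos(yaw),-np.sin(yaw)],[np.sin(yaw),np.cos(yaw)]]); c=np.array([.536,.131])
    L=(X[...,:2]-c)@R
    ins=ok&(abs(L[...,0])<.095)&(abs(L[...,1])<.105)
    comp(ins&(X[...,2]<.024+b),'hole'); 
    q=L[ins&(X[...,2]<.024+b)]; print(np.percentile(q,[2,50,98],axis=0).round(4).tolist())
    T,r=comp(ins&(X[...,2]>.043+b)&(L[...,0]>0),'meter'); q=(T[:,:2]-c)@R; print(np.percentile(q,[1,50,99],axis=0).round(4).tolist(), np.linalg.lstsq(np.c_[q,np.ones(len(q))],T[:,2],rcond=None)[0])
E
python3 m.py
```

```text
top timer 454 mean [ 0.4997 -0.1916  0.0159] rect [ 499.6 -192.4] [56.2 56.4] 85.4 medz 0.016
top foam 4645 mean [0.5318 0.1313 0.0295] rect [536.9 130.1] [228.3 219.6] 74.5 medz 0.0297
top hole 500 mean [0.476  0.0918 0.016 ] rect [476.2  91.9] [61.9 62. ] 75.1 medz 0.016
[[-0.0768, -0.0815], [-0.0402, -0.0492], [0.0799, 0.0661]]
top meter 1190 mean [0.5789 0.1158 0.0493] rect [580.4 120.7] [141.   62.1] 75.0 medz 0.0493
[[0.0155, -0.0668], [0.0454, -0.0041], [0.0756, 0.0608]] [0.0091353  0.01055865 0.04892281]
scene timer 193 mean [ 0.4989 -0.189   0.0135] rect [ 498.2 -189.9] [57.1 55. ] 87.6 medz 0.0139
scene foam 2968 mean [0.5339 0.1435 0.0271] rect [534.3 130.9] [232.1 221.4] 75.4 medz 0.0273
scene hole 266 mean [0.4743 0.0858 0.0141] rect [474.7  87.1] [58.9 61. ] 75.5 medz 0.0139
[[-0.0779, -0.086], [-0.0408, -0.0522], [0.0796, 0.0755]]
scene meter 705 mean [0.5806 0.1196 0.0469] rect [580.8 120.5] [137.9  61.8] 75.2 medz 0.047
[[0.0159, -0.0652], [0.0461, 0.001], [0.076, 0.0608]] [0.00136223 0.00208328 0.04686745]
```

Both cameras agree:
- Square cutout centre is about (0.476, 0.092), yaw -0.26, with its floor at 16 mm as specified.
- Timer is at (0.499, -0.192), yaw about -0.05, with its top at 16 mm.
- Thermometer is centred at about (0.580, 0.120), with its top at 49 mm.

Now I'll move above the timer.

Call:
arm_command(deltas=[1,0,0,0,0.17,1,0,0,0,0.17,1,0,0,0,0.18,1,0.0247,-0.0469,0.012,0,1,0.0247,-0.0469,0.012,0,1,0.0247,-0.0469,0.012,0,1,0.0247,-0.0469,0.012,0,1,0.0247,-0.0469,0.012,0,1,0.0247,-0.0469,0.012,0,1,0.0247,-0.0469,0.012,0,1,0.0247,-0.0469,0.012,0], newtons=15)

```text
time: 1.48
position: [0.4997, -0.1909, 0.126]
tool_rot: [1.0, -0.025, -0.0, -0.0]
ft_force: [-0.0, -0.8, -0.3]
grip_width: 0.087
grip_force: 0.0
```

Call:
arm_command(deltas=[1,0,0,0,0,1,0,0,0,0])

```text
time: 1.72
position: [0.4991, -0.1926, 0.1264]
tool_rot: [1.0, -0.025, -0.0, 0.0]
ft_force: [-0.3, -0.9, 0.4]
grip_width: 0.0872
grip_force: 0.0
```

Call:
arm_command(deltas=[1,0,0,0.04,0,1,0,0,0.04,0,1,0,0,0.025,0,1,0,0,0.015,0,1,0,0,0,0,-0.2,0,0,0,0,-1,0,0,0,0,-1,0,0,0,0,-1,0,0,0,0,-1,0,0,0,0], newtons=15)

```text
time: 2.98
position: [0.4995, -0.1926, 0.007]
tool_rot: [1.0, -0.025, 0.0, 0.0]
ft_force: [-0.5, 0.7, 3.4]
grip_width: 0.0544
grip_force: 15.1
```

Call:
arm_command(deltas=[-1,0,0,-0.03,0,-1,0,0,-0.05,0,-1,0,0,-0.04,0.1,-1,0,0,0,0.11,-1,-0.016,-0.0448,0,0,-1,-0.016,-0.0448,0,0,-1,-0.016,-0.0448,0,0,-1,-0.016,-0.0448,0,0,-1,-0.016,-0.0448,0,0,-1,-0.016,-0.0448,0,0,-1,0,0,0,0,-1,0,0,0,0])

```text
time: 4.47
position: [0.4755, 0.0919, 0.1265]
tool_rot: [0.992, -0.129, -0.0, 0.0]
ft_force: [-0.2, 0.1, -0.7]
grip_width: 0.0546
grip_force: 14.8
```

```bash
python3 - <<'E'
from h import *
a=[cv2.resize(shot(n)[0][y:y+120,x:x+130],None,fx=3,fy=3,interpolation=cv2.INTER_CUBIC) for n,x,y in(('top',180,155),('scene',215,140))]
cv2.imwrite('pics/held.png',np.hstack(a)[...,::-1])
o=status.get_obs(); print(o['position'],o['tool_rot'],o['grip_width'],o['grip_force'],o['ft_force'])
E
```

```text
[0.47578607 0.09103443 0.12648192] [ 9.91462032e-01 -1.30395663e-01  2.87058387e-05  9.72232994e-05] 0.054208377588857506 14.757991824299097 [ 0.55002234 -0.27172288 -0.06380302]
```

View pics/held.png

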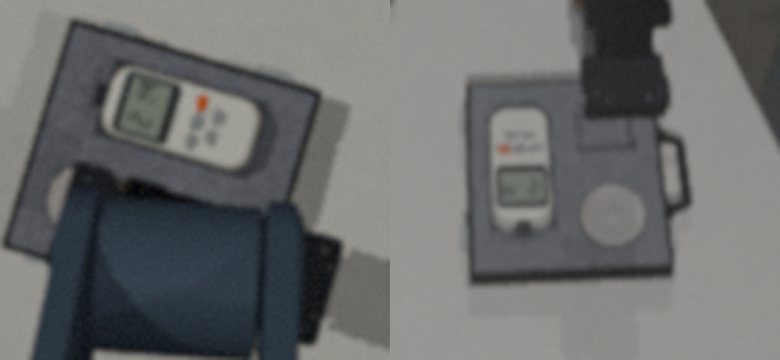

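The timer is held above its cutout and the gripper hides it. The grip width and force are steady, so I'll lower it onto the lips.

Call:
arm_command(deltas=[-1,0,0,0.04,0,-1,0,0,0.03,0,-1,0,0,0.012,0,-1,0,0,0.006,0,-1,0,0,0.004,0,-1,0,0,0,0])

```text
time: 5.32
position: [0.4764, 0.0915, 0.0354]
tool_rot: [0.992, -0.13, 0.001, 0.0]
ft_force: [-0.7, -3.7, 3.4]
grip_width: 0.0545
grip_force: 15.0
```

Call:
arm_command(deltas=[0.7,0,0,0,0,0.7,0,0,0,0,0.7,0,0,0,0,0.7,0,0,-0.03,0,-1,0,0,-0.03,0,-1,0,0,0,0,-1,0,0,0,0,-1,0,0,0,0,-1,0,0,0,0])

```text
time: 6.45
position: [0.4749, 0.092, 0.0937]
tool_rot: [0.992, -0.13, -0.001, 0.0]
ft_force: [0.5, 0.1, -0.3]
grip_width: 0.032
grip_force: 0.0
```

```bash
python3 - <<'E'
from h import *
for n in('top','scene'):
    p,d=shot(n); v,u=np.mgrid[:384,:512]; X=atd(n,u,v,d); L=X[...,:2]-[.476,.092]
    m=(d>0)&(np.hypot(L[...,0],L[...,1])<.045)&(X[...,2]<.06)&(X[...,2]>.036); print(n,m.sum(),X[m].mean(0) if m.any() else 0, np.median(X[m],0) if m.any() else 0)
save(load('scene')[0],'rel.png',(290,150,330,210) and (240,150,330,250),5)
o=status.get_obs(); print(o['position'],o['grip_width'])
E
```

```text
top 0 0 0
scene 39 [0.48401487 0.11371052 0.04004695] [0.4824566  0.1149499  0.03966551]
[0.47517803 0.09199982 0.09396637] 0.023697047142249517
```

View pics/rel.png

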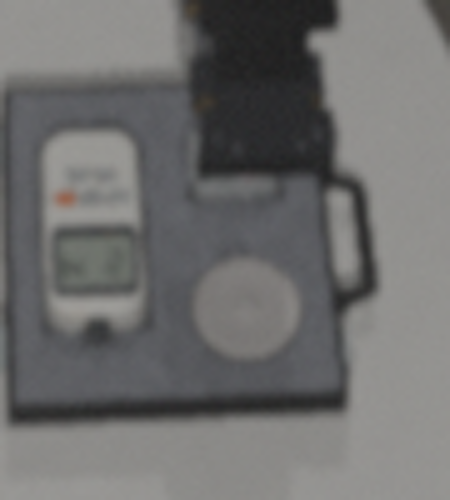

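The timer is lying on the lips inside the square outline, with its edge visible around (235,185). Now I'll shut the fingers and press its middle.

Call:
arm_command(deltas=[-1,0,0,0.02,0,-1,0,0,0.015,0,-1,0,0,0.009,0,-1,0,0,0.004,0,-1,0,0,0.003,0,-1,0,0,0.003,0])

```text
time: 7.3
position: [0.4754, 0.0921, 0.0409]
tool_rot: [0.992, -0.13, 0.0, -0.0]
ft_force: [-0.7, 0.5, 3.9]
grip_width: 0.0006
grip_force: 1.9
```

Call:
arm_command(deltas=[-1,0,0,0.003,0,-1,0,0,0.002,0])

```text
time: 7.55
position: [0.4752, 0.0921, 0.0358]
tool_rot: [0.992, -0.13, -0.0, -0.0]
ft_force: [-1.0, -0.0, 3.5]
grip_width: 0.0005
grip_force: 1.7
```

Call:
arm_command(deltas=[-1,0,0,0.002,0,-1,0,0,0.002,0])

```text
time: 7.8
position: [0.4761, 0.092, 0.0323]
tool_rot: [0.992, -0.13, 0.001, -0.0]
ft_force: [-3.3, 0.1, 25.4]
grip_width: 0.0003
grip_force: 13.4
```

Call:
arm_command(deltas=[-1,0,0,0.001,0,-1,0,0,0,0])

```text
time: 8.05
position: [0.476, 0.092, 0.0323]
tool_rot: [0.992, -0.13, 0.001, -0.0]
ft_force: [-3.4, 1.7, 19.3]
grip_width: 0.0007
grip_force: 9.8
```

The timer is home, with the tip at 32 mm (16 + 16) and force rising firmly. Next I'll press the thermometer with the fingers open along its length, so one lands over each pair of lips.

Call:
arm_command(deltas=[-1,0,0,-0.03,0,-1,0,0,-0.04,0,1,0.031,-0.0172,0,0,1,0.031,-0.0172,0,0,1,0.031,-0.0173,0,0,1,0,0,0,0,1,0,0,0,0,1,0,0,0.03,0])

```text
time: 9.05
position: [0.5793, 0.1179, 0.0719]
tool_rot: [0.992, -0.13, 0.002, -0.0]
ft_force: [-0.8, -0.5, 0.7]
grip_width: 0.0522
grip_force: 0.0
```

Call:
arm_command(deltas=[1,0,0,0.01,0,1,0,0,0.008,0,1,0,0,0.004,0,1,0,0,0.003,0,1,0,0,0.002,0])

```text
time: 9.68
position: [0.5794, 0.1182, 0.0443]
tool_rot: [0.992, -0.13, 0.001, -0.0]
ft_force: [0.7, -0.8, 1.1]
grip_width: 0.0862
grip_force: 0.4
```

Call:
arm_command(deltas=[1,0,0,0.003,0,1,0,0,0.002,0,1,0,0,0.001,0])

```text
time: 10.05
position: [0.5786, 0.118, 0.0384]
tool_rot: [0.992, -0.13, -0.0, 0.0]
ft_force: [-3.6, -0.4, 13.7]
grip_width: 0.0868
grip_force: 6.4
```

Call:
arm_command(deltas=[1,0,0,0.001,0,1,0,0,0,0])

```text
time: 10.3
position: [0.5786, 0.118, 0.0384]
tool_rot: [0.992, -0.13, 0.0, 0.0]
ft_force: [-2.8, -1.3, 12.9]
grip_width: 0.087
grip_force: 6.7
```

Call:
arm_command(deltas=[1,0,0,-0.02,0,1,0,0,-0.05,0,1,0,0,-0.05,0,1,0,0,-0.05,0,1,-0.008,0.05,0,0,1,-0.008,0.055,0,0,1,-0.008,0.055,0,0,1,-0.008,0.055,0,0,1,-0.008,0.055,0,0,1,-0.008,0.055,0,0,1,-0.008,0.055,0,0,1,-0.008,0.05,0,0])

```text
time: 11.8
position: [0.4053, -0.2828, 0.2064]
tool_rot: [0.992, -0.13, 0.0, 0.0]
ft_force: [-0.1, -0.2, 0.4]
grip_width: 0.0871
grip_force: 0.0
```

```bash
python3 - <<'E'
from h import *
yaw=-.262;R=np.array([[np.cos(yaw),-np.sin(yaw)],[np.sin(yaw),np.cos(yaw)]]);c=np.array([.536,.131])
for n,b in(('top',0),('scene',-.002)):
    p,d=shot(n); v,u=np.mgrid[:384,:512]; X=atd(n,u,v,d); L=(X[...,:2]-c)@R
    for nm,m in(('timer',(abs(L[...,0]+.045)<.025)&(abs(L[...,1]+.053)<.025)),('meter',(abs(L[...,0]-.046)<.022)&(abs(L[...,1]+.004)<.058))):
        q=X[m&(d>0)&(X[...,2]<.07)]; l=(q[:,:2]-c)@R
        k=np.linalg.lstsq(np.c_[l-l.mean(0),np.ones(len(q))],q[:,2],rcond=None)[0]; print(n,nm,len(q),'medz',np.median(q[:,2])-b,'tilt/z',k.round(4))
    m=(d>0)&(abs(L[...,0])<.1)&(abs(L[...,1])<.11)&(X[...,2]-b>.0345)&(L[...,0]>.005); q=X[m]
    print('meter rect',cv2.minAreaRect(q[:,:2].astype(np.float32)*1000))
a=[cv2.resize(load(n)[0][y:y+125,x:x+130],None,fx=3,fy=3,interpolation=cv2.INTER_CUBIC) for n,x,y in(('top',175,150),('scene',215,140))]
cv2.imwrite('pics/end.png',np.hstack(a)[...,::-1]); print(status.get_obs()['position'])
E
```

```text
top timer 376 medz 0.03244858926195565 tilt/z [-0.0576  0.002   0.0325]
top meter 761 medz 0.038971171598595644 tilt/z [-0.002   0.0082  0.0389]
meter rect ((589.305419921875, 115.67384338378906), (184.54612731933594, 81.14945220947266), 74.93096923828125)
scene timer 212 medz 0.03196043118933184 tilt/z [-0.0536 -0.0314  0.0299]
scene meter 455 medz 0.03846766408016644 tilt/z [-0.0061  0.0103  0.0364]
meter rect ((588.5399169921875, 132.94696044921875), (175.55633544921875, 68.94923400878906), 74.58173370361328)
[ 0.40508148 -0.28591841  0.20658441]
```

View pics/end.png

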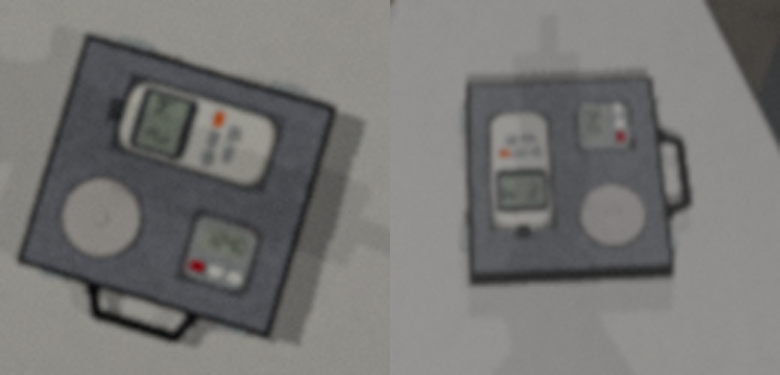

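Both look seated. The timer's fitted slope is partly caused by its raised buttons, so I'll check the height profile across it.

```bash
python3 - <<'E'
from h import *
yaw=-.262;R=np.array([[np.cos(yaw),-np.sin(yaw)],[np.sin(yaw),np.cos(yaw)]]);c=np.array([.476,.092])
for n,b in(('top',0),('scene',-.002)):
    A=[]
    for i in range(3):
        p,d=shot(n); v,u=np.mgrid[:384,:512]; X=atd(n,u,v,d); L=(X[...,:2]-c)@R
        m=(d>0)&(abs(L).max(-1)<.027); A.append(np.c_[L[m],X[m][:,2]-b])
    A=np.vstack(A)
    for ax in(0,1): print(n,'xy'[ax],[(round(e*1e3),round(np.median(A[(abs(A[:,ax]-e)<.0027)&((ax==0)|(A[:,0]>-.005)),2])*1e3,1)) for e in np.arange(-.0243,.025,.0054)])
    q=A[A[:,0]>-.005]; print(np.linalg.lstsq(np.c_[q[:,:2],np.ones(len(q))],q[:,2],rcond=None)[0].round(4))
E
```

```text
top x [(-24, np.float64(31.2)), (-19, np.float64(33.1)), (-14, np.float64(33.7)), (-8, np.float64(31.6)), (-3, np.float64(31.7)), (3, np.float64(32.5)), (8, np.float64(32.4)), (13, np.float64(32.4)), (19, np.float64(32.4)), (24, np.float64(31.7))]
top y [(-24, np.float64(31.7)), (-19, np.float64(32.5)), (-14, np.float64(32.2)), (-8, np.float64(32.5)), (-3, np.float64(32.5)), (3, np.float64(32.5)), (8, np.float64(32.3)), (13, np.float64(32.2)), (19, np.float64(32.2)), (24, np.float64(31.0))]
[-0.0255 -0.0085  0.0323]
scene x [(-24, np.float64(30.8)), (-19, np.float64(32.9)), (-14, np.float64(33.1)), (-8, np.float64(31.4)), (-3, np.float64(32.1)), (3, np.float64(31.8)), (8, np.float64(31.6)), (13, np.float64(31.5)), (19, np.float64(31.8)), (24, np.float64(30.7))]
scene y [(-24, np.float64(31.2)), (-19, np.float64(32.1)), (-14, np.float64(31.5)), (-8, np.float64(32.1)), (-3, np.float64(31.5)), (3, np.float64(31.4)), (8, np.float64(31.8)), (13, np.float64(31.8)), (19, np.float64(32.1)), (24, np.float64(30.1))]
[-0.0484 -0.031   0.032 ]
```

The profile is flat at 32 mm, apart from the buttons, so the timer is level. The thermometer's top is at 38–39 mm and level. I'm handing in.

```bash
python3 -c "
from rig import order; print(order.hand_in())"
```

```text
the job is handed in; nothing more can be done
None
```

The timer and thermometer are both pressed home and measured level in the final camera check (timer top about 32 mm, thermometer top 38–39 mm above the bench); the job is handed in after about 12 of the 48 s, but hand-in gave no verdict.

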